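# Trip the fixture's hidden latch and unload the fitting

## Task

Take the red-handled release pin from its stand and push it squarely through the yellow-ringed hole in the clamping fixture's sloping cover, until the hidden spring latch lets go and the tray springs out of the fixture's side. Finish with the pin back down in its stand and the brass fitting from the tray standing upright, base down, on the floor of the black parts tray; leave all the other things where they are and do not tip the fitting over.

Things in the scene. Friction and masses are not known exactly. Their poses are not given: they have to be found in the camera images.
- fixture: Grey fixture fixed to the bench, base 200 x 200 mm. Origin: underside of the housing (x -85 to 76, y -90 to 90 mm); low front edge at -x faces the robot. Cover slopes from z 45 mm at x -85 up to z 111 at x 30 (30 degrees from level), then flat; at y below -5 it is a clear window over the fitting. Tray comes out of the open -y side; a knob sticks out 24 mm at +y.
- hole (a point): Centre of the access hole's mouth on the outer face of the sloping cover, ringed yellow; at (-20, 35, 82) mm in the fixture frame, axes as the fixture. Diameter 12 mm, mouth chamfered 2 mm, 20 mm long, square to the cover: inwards it runs along (0.5, 0, -0.866) in the fixture frame, 30 degrees from vertical. A pin over about 12 degrees off this line does not pass.
- latch (a joint): Hidden spring latch: a flat plate square to the hole's axis, its face 30 mm from the hole's mouth along the axis (10 mm past the hole's end). Value: metres pressed in along the axis, 0 at rest, 0.010 at its hard stop; it lets go of the tray at about 0.005. Spring 2 N at rest, 6 N fully pressed; springs back by itself.
- latch_pad (a point): Centre of the face of the latch plate (24 x 24 mm free face), hidden inside the fixture; moves with the latch.
- tray (a joint): Blue tray inside the fixture. Value: metres slid out along the fixture's -y, 0 latched, 0.100 fully out. Once let go, its own spring slides it fully out within about a second and keeps it there; it clears the mouth by 95 mm.
- tray_seat (a point): Centre of the square seat on the tray on which the fitting stands, z 20 mm above the bench; moves with the tray. With the tray out it is at (31, -150, 20) mm in the fixture frame, 60 mm outside the housing. The seat's rim is 5 mm high, 44 mm square inside.
- pin: Release pin, 131 mm long, 80 g. Origin at the tip (lower end), z along the pin towards the handle. Steel shaft 7 mm diameter with tapered tip, z 0 to 75 mm; steel collar 26 mm diameter, z 75 to 81 mm; red handle 16 mm diameter, z 81 to 131 mm. It stands upright in its stand, the collar resting on top.
- stand: Fixed aluminium block 70 x 70 x 85 mm, the pin's stand. Origin: centre of its underside.
- stand_hole0 (a point): Centre of the mouth of the hole in the stand's top, 85 mm above the bench: 14 mm in diameter, through, mouth chamfered 3 mm. The pin's shaft hangs in it with the tip 10 mm above the bench and up to 4 mm off centre.
- fitting: Brass fitting, 48 mm tall, 110 to 220 g, upright on the tray's seat. Origin: centre of its underside, z its own axis. Flange 38 mm diameter z 0 to 8 mm, body 30 mm diameter z 8 to 42 mm (grip here), spigot 22 mm diameter z 42 to 48 mm.
- parts_tray: Fixed black open parts tray 190 (x) x 150 (y) x 30 mm, walls 4 mm, floor 5 mm thick. Origin: centre of its underside. The finished steel fitting already stands near its +x +y corner, about (65, 45) mm from the centre; the rest of the floor is free.
- finished: Steel fitting of the same shape as the brass one, already in the parts tray; leave it. Origin: centre of its underside.
- socket: Bystander: deep steel socket, 25 mm diameter, 60 mm tall, standing. Origin: centre of its underside.
- big_nut: Bystander: dark hex nut, 42 mm across corners, 18 mm tall, lying flat. Origin: centre of its underside.
- spanner: Bystander: steel spanner 220 mm long lying flat behind the fixture along its own x.
- oil: Bystander: yellow oil bottle, 54 mm diameter, 150 mm tall. Origin: centre of its underside.
- rinse_tub: Bystander: white open tub, 90 mm diameter, 70 mm tall. Origin: centre of its underside.
Mind the look-alikes: they are no part of the job. Leave any green look-alike of the pin alone. Leave any orange or turquoise look-alike of the stand alone.

How it is judged (in metres and radians):
On the way, in this order (a step that is already met when the one before it is completed fails the run):
1. the pin's tip presses the hidden latch in by at least 4.5 mm through the hole (value of joint latch above 0.0045 m and distance between pin and latch_pad below 0.012 m), for 0.02 s.
2. the tray has sprung out at least 90 mm (value of joint tray above 0.09 m), for 0.1 s.
At the end, for the whole second after the job is handed in: Pin in its stand: tip within 10 mm of the hole axis, under 16 mm above the bench, tilt under 0.12 rad. Brass fitting at rest inside the parts tray, underside under 10 mm above the tray's underside, tilt under 0.1 rad. Fixture tray out more than 85 mm (horizontal distance between pin and stand_hole0 below 0.01 m and height (world z) of pin below 0.016 m and angle between pin's own z axis and vertical below 0.12 rad and x of fitting in the frame of parts_tray between -0.09 and 0.09 m and y of fitting in the frame of parts_tray between -0.07 and 0.07 m and z of fitting in the frame of parts_tray between 0 and 0.01 m and angle between fitting's own z axis and vertical below 0.1 rad and linear speed of each of fitting, pin below 0.02 m/s and value of joint tray above 0.085 m); the robot touches nothing.
It fails at once if another loose thing (socket, nut, spanner, oil bottle, tub, finished fitting) is moved more than 30 mm (distance of any of socket, big_nut, spanner, oil, rinse_tub, finished from where it was at the start of the episode above 0.03 m).
It fails at once if the brass fitting is tipped over (angle between fitting's own z axis and vertical above 1 rad).
It also fails if it takes over 66 s, if anything falls off the work surface, if the arm or the gripper's body presses on something with over 40 N, if the wrist force passes 120 N, or if a joint passes its speed limit or range.

## Robot

A 6-joint arm with a two-finger parallel gripper is mounted at the origin on the work surface. World frame = base frame: x ahead of the robot, y to its left, z up, the work surface at z = 0. Lengths are in mm, angles in degrees, forces in N, time in s.
With the tool pointing down it reaches from about 300 to 850 mm from the base axis. Payload 4.2 kg.
Tool frame: the origin (TCP) lies midway between the tips of the shut fingers; the grasp point (between the pads) lies 19 mm behind it (env.grip_point_offset is the distance from the TCP to the grasp point, in mm); z points along the fingers, x is the direction in which the jaws open and shut, and the axes are right-handed (so a half turn about z gives the same grasp; the last joint's range is limited). The gripper opens to 91 mm and grips with 3 to 60 N. Pads are 32 mm wide; open, the fingers measure 118 mm over their backs; the gripper's body (76 mm by 178 mm) begins 60 mm behind the grasp point.
Start: joints at [70.359, 18.312, 89.639, -0, 72.044, -1.146], TCP at [182.406, 545.318, 213.976] pointing down, gripper open.
Joint ranges: [-177.97, 177.97], [-48.28, 115.42], [12.27, 149.76], [-77.06, 257.06], [2.81, 150.46], [-146.56, 146.56]. Speed limits (degrees/s): [147.25, 147.25, 180, 180, 180, 180].

## Interface

Orientations are given as [roll, pitch, yaw] about the fixed x, y, z axes, in that order (R = Rz(yaw) Ry(pitch) Rx(roll)).
In Python, from workcell import env gives the robot as it stands.
- The arm moves only by the shell command python3 -m pendant 'ROWS' [FORCE]. ROWS is JSON, a list of rows, each an object with "xyz": the shift along the tool's x, y, z in m, a list of three; "roll": the turn about the tool's z in degrees; "jaw": the closure, from 0 (fully open) to 1 (shut). A call has exactly 8 rows; each row is the pose to reach, as a shift and turn from the pose commanded when the call began, along the tool's axes at that moment; what a row does not reach only later rows make up. A row lasts 1/8 s, in which the tool goes at most 62.5 mm and 10.7 degrees, less where a joint would pass 70% of its speed; a pose out of reach is approached as far as the arm can. A call with a gripper value outside its range is refused whole. The fingers move at their own pace and stop on an object; FORCE is the grip in N (left out, the last holds). Time passes only in rows, so rows that repeat a pose let the fingers close, or fill a call up. It gives the time, the measured TCP pose, the force and the opening at its end, in the units of the state.
- env.state(): the state, without advancing time (a new reading comes with each control period).
- env.grab_frame(name): name is "scene" or "top" or "wrist"; returns (picture, depth): 420x560x3 uint8, blue, green, red; 420x560 float32, mm along the optical axis (not along the pixel's ray), 0 where there is no reading.
- env.camera_params(name): a dict with "camera_matrix" (3x3 intrinsics, pixels), "cam_to_world" (4x4, takes a point from camera to world coordinates); the wrist camera has in their place "hand_eye" (4x4, takes a point from camera to tool coordinates, whose origin is the TCP and whose axes are the tool frame's). Camera axes: x right, y up, looking along -z (the intrinsics and any distortion apply to the point x, -y, -z); pixel columns grow to the right and rows downward; lengths in mm; the calibration is good to about 2 mm. A picture is of the moment at which its call begins: read the wrist's pose just before it. camera_params takes no time and is no camera call.
- env.job_done(): hands the job in, once; it reports no verdict.
The state is a dict: "time_s": time; "qpos": joint angles; "qvel": joint speeds; "effort": joint torques, N m; "ee_pos": TCP position; "ee_rot": TCP orientation; "force": force on the tool from outside, world axes, zero at the start; "torque": the same for the moment, N m; "gripper_width": finger opening in mm.
Only numpy, scipy, OpenCV 4.12 (cv2) and the standard library are available. Lean on these libraries where they do the work, as an engineer would, in place of code of your own. Each camera call takes 0.05 s, during which the arm holds its last target. There are 200 camera calls.

## Working session

There is one attempt and no reset: what is moved stays moved. The work goes in short steps, Python scripts to look and compute and a shell command to move; the robot and the scene stay as the last step left them, time stands still between calls to the robot, and variables do not carry over. Pictures are saved under pics/ and viewed, about 8 in all and at most 12, crops included, and the job is handed in when it is done.

```bash
ls; mkdir -p pics; python3 - <<'E'
from workcell import env
import cv2,numpy as np
s=env.state();print({k:np.round(v,2).tolist() for k,v in s.items()})
for n in("scene","top"):
    im,d=env.grab_frame(n);cv2.imwrite(f"pics/{n}0.png",im);np.save(f"pics/{n}0.npy",d)
    p=env.camera_params(n);print(n,{k:np.round(v,3).tolist() if not isinstance(v,str) else v for k,v in p.items()})
print({k:np.round(v,3).tolist() for k,v in env.camera_params("wrist").items()}, env.grip_point_offset)
E
```

```text
pics
{'time_s': 0.0, 'qpos': [70.36, 18.35, 89.71, -0.0, 72.04, -1.15], 'qvel': [-0.01, 0.06, 0.08, -0.05, -0.1, -0.02], 'effort': [-0.0, -41.25, -23.2, 0.07, 0.05, -0.0], 'ee_pos': [182.23, 544.82, 213.11], 'ee_rot': [-180.0, 0.1, 71.51], 'force': [-0.11, -0.71, -0.15], 'torque': [-0.02, 0.02, 0.04], 'gripper_width': 91.53}
scene {'camera_matrix': [[528.833, 0.0, 285.443], [0.0, 528.833, 209.217], [0.0, 0.0, 1.0]], 'cam_to_world': [[0.689, -0.431, 0.583, 1267.675], [0.725, 0.394, -0.565, -627.239], [0.014, 0.812, 0.583, 773.719], [0.0, 0.0, 0.0, 1.0]]}
top {'camera_matrix': [[436.026, 0.0, 275.956], [0.0, 436.026, 207.498], [0.0, 0.0, 1.0]], 'cam_to_world': [[0.007, 0.992, -0.129, 416.225], [-1.0, 0.007, -0.003, 37.703], [-0.002, 0.129, 0.992, 1237.498], [0.0, 0.0, 0.0, 1.0]]}
{'camera_matrix': [[377.718, 0.0, 281.054], [0.0, 377.718, 208.06], [0.0, 0.0, 1.0]], 'hand_eye': [[1.0, 0.001, -0.0, 0.155], [0.0, -0.964, -0.266, -75.299], [-0.001, 0.266, -0.964, -170.915], [0.0, 0.0, 0.0, 1.0]]} 18.8
```

View pics/top0.png

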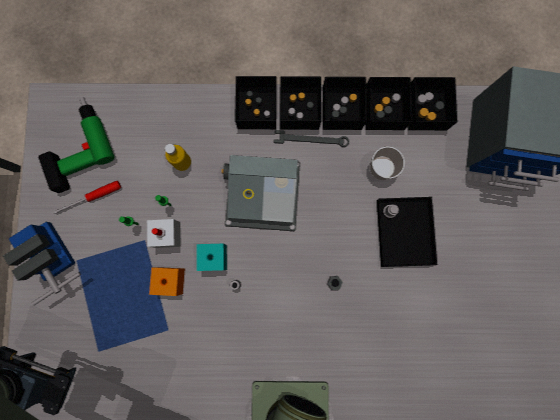

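View pics/scene0.png

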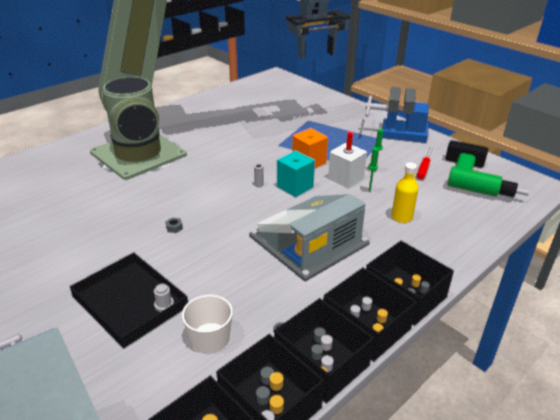

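Red-handled pin: top (157,232), in the plain aluminium stand at (160,233). The green pins at (127,220) and (162,200) and the orange (166,281) and turquoise (211,257) blocks are look-alikes. The fixture is at (262,190) with its yellow ring at (248,194). The parts tray is at (406,232) with the finished fitting at (391,210). I'll confirm in an enlarged crop.

```bash
cat > h.py <<'E'
import cv2,numpy as np
from workcell import env
from scipy.spatial.transform import Rotation as R
def pix2w(n,u,v,z,pose=None):
    """world point (mm) on pixel's ray; z = world height"""
    p=env.camera_params(n);K=p['camera_matrix']
    T=p['cam_to_world'] if pose is None else pose@p['hand_eye']
    ray=T[:3,:3]@np.array([(u-K[0][2])/K[0][0],-(v-K[1][2])/K[1][1],-1])
    o=T[:3,3];return o+ray*(z-o[2])/ray[2]
def cloud(n,d,pose=None):
    p=env.camera_params(n);K=np.array(p['camera_matrix'])
    T=np.array(p['cam_to_world']) if pose is None else pose@np.array(p['hand_eye'])
    v,u=np.mgrid[:d.shape[0],:d.shape[1]]
    P=np.stack([(u-K[0,2])/K[0,0]*d,-(v-K[1,2])/K[1,1]*d,-d],-1)
    return P@T[:3,:3].T+T[:3,3]
def tool(s=None):
    s=s or env.state();T=np.eye(4);T[:3,:3]=R.from_euler('xyz',s['ee_rot'],degrees=True).as_matrix();T[:3,3]=s['ee_pos'];return T
E
python3 - <<'E'
from h import *
im=cv2.imread('pics/top0.png');d=np.load('pics/top0.npy');C=cloud('top',d)
for n,u,v in [('pin',157,232),('standtop',168,240),('standtop2',152,242),('ring L',243,194),('flat',262,165),('bench',300,250),('ptray floor',410,240),('turq',200,250),('green',163,200),('green2',126,220),('fin',391,209),('socket',236,285)]:
    print(n,np.round(C[v,u]),)
a=im[140:310,110:310];cv2.imwrite('pics/c1.png',cv2.resize(a,None,fx=3.5,fy=3.5,interpolation=cv2.INTER_CUBIC))
b=C[...,2]
hsv=cv2.cvtColor(im,cv2.COLOR_BGR2HSV)
m=(hsv[...,0]>20)&(hsv[...,0]<32)&(hsv[...,1]>120);m[:185]=0;m[205:]=0;m[:,:238]=0;m[:,260:]=0
print('ring px',m.sum(),np.argwhere(m).mean(0),C[m].mean(0))
# white stand top
mm=(abs(b-85)<6);lab,nn=0,0
n,l,st,c=cv2.connectedComponentsWithStats(mm.astype(np.uint8))
for i in range(1,n):
    if st[i,4]>100: print(st[i],c[i],np.round(C[l==i].mean(0),1),cv2.minAreaRect(C[l==i][:,:2].astype(np.float32)))
# tall flat top of housing
mm=(abs(b-111)<5);n,l,st,c=cv2.connectedComponentsWithStats(mm.astype(np.uint8))
for i in range(1,n):
    if st[i,4]>100: print('111',st[i],cv2.minAreaRect(C[l==i][:,:2].astype(np.float32)))
mm=(b>18)&(b<40);mm[:,:365]=0;mm[:190]=0;n,l,st,c=cv2.connectedComponentsWithStats(mm.astype(np.uint8))
for i in range(1,n):
    if st[i,4]>100: print('pt',st[i],cv2.minAreaRect(C[l==i][:,:2].astype(np.float32)))
mm=(abs(b-11)<6);mm[:,:210]=0;mm[:,310:]=0;mm[:150]=0;mm[240:]=0
print('base',cv2.minAreaRect(C[mm][:,:2].astype(np.float32)),mm.sum())
for u,v in [(295,155),(296,229),(226,225)]: print(pix2w('top',u,v,8).round())
E
```

```text
pin [495. 341. 140.]
standtop [478. 326.  86.]
standtop2 [472. 369.  83.]
ring L [603. 131.  80.]
flat [676.  79. 111.]
bench [457. -27.  -2.]
ptray floor [ 487. -338.    1.]
turq [452. 241.  83.]
green [581. 338. 107.]
green2 [527. 430. 114.]
fin [ 568. -273.   55.]
socket [361. 147.  60.]
ring px 46 [193.65217391 247.86956522] [603.58747388 117.31387627  82.45371039]
[478  87  10  79 162] [482.03703704 126.2037037 ] [ 794.5 -519.1   84.9] ((794.9871215820312, -519.2197875976562), (6.8385772705078125, 220.30667114257812), 82.5537109375)
[228 185  67  16 521] [261.14203455 192.64491363] [606.1  81.6  85.3] ((605.1679077148438, 82.36498260498047), (178.75807189941406, 31.38039207458496), 85.40247344970703)
[147 219  27  28 625] [160.2928 232.5808] [497.3 347.3  85.3] ((497.812255859375, 348.8305969238281), (70.11846923828125, 70.72996520996094), 3.5201826095581055)
[196 244  27  27 692] [208.89884393 256.85404624] [434.4 216.9  85.3] ((434.1927795410156, 216.77395629882812), (68.32592010498047, 69.42272186279297), 0.7447457909584045)
[ 44 263  36  28 136] [ 60.93382353 277.78676471] [377.3 600.9  87.9] ((392.9978942871094, 601.4866333007812), (71.9622802734375, 65.53047943115234), 40.388587951660156)
[149 268  29  28 712] [163.11376404 281.375     ] [369.9 334.5  85.8] ((370.09173583984375, 335.06378173828125), (71.43330383300781, 69.97134399414062), 87.80839538574219)
111 [ 228  155   69   28 1379] ((666.4400634765625, 79.00157928466797), (180.39620971679688, 63.76750946044922), 85.83243560791016)
pt [377 197  60  70 534] ((510.62103271484375, -321.14794921875), (190.5125732421875, 151.86793518066406), 2.4410791397094727)
base ((615.9092407226562, 88.87060546875), (258.2057800292969, 284.0237121582031), 1.4447753429412842) 858
[730. -12.   8.]
[516. -15.   8.]
[525. 183.   8.]
```

View pics/c1.png

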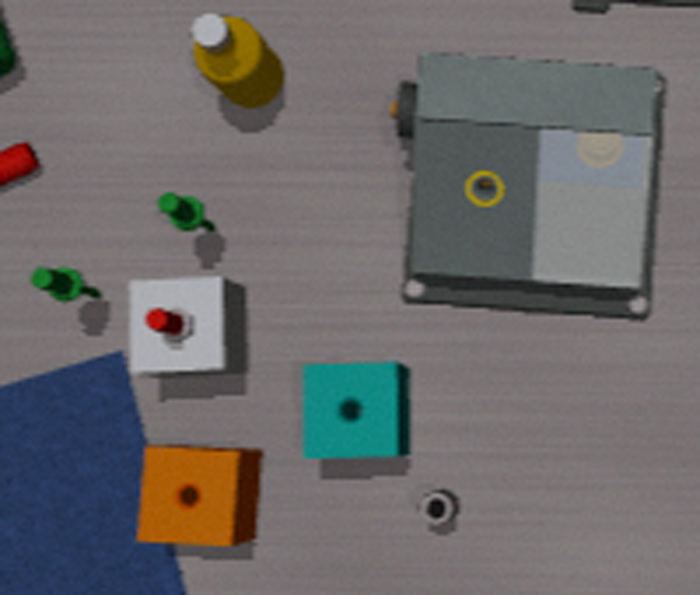

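The crop confirms it: the red-handled pin stands in the plain aluminium block. Its handle top is at about crop (157,321), top image (155,232). The tool can't tilt, so I plan to grip the handle across the fixture's y axis and swivel the pin in the jaws against the stand's hole.

```bash
cat >> h.py <<'E'
def plan(xyz,yaw=None,s=None):
    "shift in tool axes (mm) and roll from the present measured pose"
    T=tool(s);d=T[:3,:3].T@(np.array(xyz)-T[:3,3]);y=np.degrees(np.arctan2(T[1,0],T[0,0]))
    print('shift mm',d.round(1),'roll',None if yaw is None else round((y-yaw+180)%360-180,1))
E
python3 - <<'E'
from h import *
d=np.load('pics/top0.npy');C=cloud('top',d)
print('pin top',pix2w('top',154.9,231.7,141))
im=cv2.imread('pics/top0.png')
P=C[195:216,233:262].reshape(-1,3)
P=P[(P[:,2]>40)]
for k in range(4):
    A=np.c_[P[:,:2],np.ones(len(P))];c,*_=np.linalg.lstsq(A,P[:,2],rcond=None);r=P[:,2]-A@c;P=P[abs(r)<4]
print('slope',np.degrees(np.arctan(np.hypot(*c[:2]))),'yaw',np.degrees(np.arctan2(c[1],c[0])),r.std(),len(P))
P=C[...];m=(abs(C[...,2]-111)<5)&(C[...,0]>640);m[:150]=0;m[190:]=0
# rear edge of flat top
pts=[]
for u in range(233,292):
    v=np.where(m[:,u])[0]
    if len(v): pts.append(C[v.min(),u])
pts=np.array(pts);f=np.polyfit(pts[:,1],pts[:,0],1);print('rear edge yaw',-np.degrees(np.arctan(f[0])))
print('ring z82', pix2w('top',247.87,193.65,82))
plan([495,343,213],85.8)
E
```

```text
pin top [495.42317131 346.03121156 141.        ]
slope 45.189464142752875 yaw -156.5451458131795 1.3733600318748274 35
rear edge yaw -3.583782275073353
ring z82 [603.69131511 117.34167113  82.        ]
shift mm [-9.230e+01  3.606e+02  3.000e-01] roll -14.3
```

```bash
python3 -m pendant '[{"xyz":[-0.012,0.045,0],"roll":-2,"jaw":0.3},{"xyz":[-0.025,0.100,0],"roll":-5,"jaw":0.3},{"xyz":[-0.040,0.155,0],"roll":-8,"jaw":0.3},{"xyz":[-0.054,0.210,0],"roll":-11,"jaw":0.3},{"xyz":[-0.068,0.265,0],"roll":-14,"jaw":0.3},{"xyz":[-0.082,0.320,0],"roll":-14,"jaw":0.3},{"xyz":[-0.092,0.361,0],"roll":-14,"jaw":0.3},{"xyz":[-0.092,0.361,0],"roll":-14,"jaw":0.3}]' 20
python3 - <<'E'
from h import *
s=env.state();im,d=env.grab_frame('wrist');cv2.imwrite('pics/w1.png',im);np.save('pics/w1.npy',d);np.save('pics/w1T.npy',tool(s));print(s['ee_pos'],s['ee_rot'],s['time_s'])
E
```

```text
time_s: 1.1
ee_pos: [497.6, 341.6, 213.1]
ee_rot: [-180.0, 0.1, 85.3]
force: [-0.2, 0.2, 0.4]
gripper_width: 64.1
[497.60385119 341.61947415 213.07519921] [-1.79973831e+02  5.31265409e-02  8.52682909e+01] 1.1
```

View pics/w1.png

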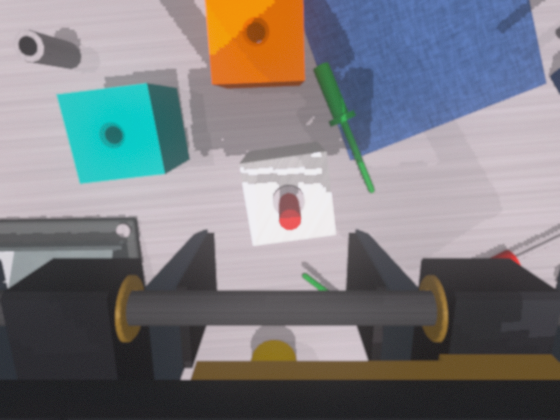

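The wrist view shows the red handle top centred near (290,220), its collar near (288,196) on the white stand, and the jaws straddling it in line.

```bash
python3 - <<'E'
from h import *
T=np.load('pics/w1T.npy')
im=cv2.imread('pics/w1.png');hsv=cv2.cvtColor(im,cv2.COLOR_BGR2HSV)
m=((hsv[...,0]<8)|(hsv[...,0]>172))&(hsv[...,1]>150);m[:180]=0;m[240:]=0;m[:,:250]=0;m[:,330:]=0
p=np.argwhere(m);print(p.min(0),p.max(0),p.mean(0))
C=cloud('wrist',np.load('pics/w1.npy'),T)[m];print('red pts: z max',np.percentile(C[:,2],[5,50,95]), C[C[:,2]>134].mean(0) if (C[:,2]>134).any() else '')
q=pix2w('wrist',290,220,141,T);print(q, pix2w('wrist',288,196,91,T))
print('stand corners',[pix2w('wrist',u,v,85,T).round() for u,v in[(243,184),(332,180),(336,235),(253,245)]])
plan([496,345,101],86.1)
E
```

```text
[218 281] [227 298] [222.14383562 289.74657534]
red pts: z max [140.02739204 141.2733054  142.2443961 ] [499.75569077 347.53657631 141.23416132]
[498.33216535 347.82270259 141.        ] [493.78147424 347.69543357  91.        ]
stand corners [array([482., 312.,  85.]), array([485., 384.,  85.]), array([532., 385.,  85.]), array([535., 315.,  85.])]
shift mm [ 2.400e+00 -1.000e-01  1.122e+02] roll -0.7
```

```bash
python3 -m pendant '[{"xyz":[0.006,0,0.04],"roll":-1,"jaw":0.4},{"xyz":[0.006,0,0.08],"roll":-1,"jaw":0.4},{"xyz":[0.006,0,0.105],"roll":-1,"jaw":0.4},{"xyz":[0.006,0,0.112],"roll":-1,"jaw":0.4},{"xyz":[0.006,0,0.112],"roll":-1,"jaw":1},{"xyz":[0.006,0,0.112],"roll":-1,"jaw":1},{"xyz":[0.006,0,0.112],"roll":-1,"jaw":1},{"xyz":[0.006,0,0.112],"roll":-1,"jaw":1}]' 25
```

```text
time_s: 2.15
ee_pos: [496.3, 349.6, 102.6]
ee_rot: [179.9, -0.0, 86.5]
force: [0.4, -1.2, -0.4]
gripper_width: 17.8
```

The handle is gripped (17.8 mm). Next I lift until only about 12 mm of the shaft is in the stand's hole, then swing the tool back on an arc so the hole's edge swivels the pin about 30° in the jaws.

```bash
python3 -m pendant '[{"xyz":[0,0,-0.03],"roll":0,"jaw":1},{"xyz":[0,0,-0.06],"roll":0,"jaw":1},{"xyz":[0,0,-0.06],"roll":0,"jaw":1},{"xyz":[0,-0.015,-0.06],"roll":0,"jaw":1},{"xyz":[0,-0.028,-0.057],"roll":0,"jaw":1},{"xyz":[0,-0.040,-0.0535],"roll":0,"jaw":1},{"xyz":[0,-0.053,-0.048],"roll":0,"jaw":1},{"xyz":[0,-0.053,-0.048],"roll":0,"jaw":1}]' 15
python3 - <<'E'
from h import *
s=env.state();im,d=env.grab_frame('wrist');np.save('pics/w2.npy',d);np.save('pics/w2T.npy',tool(s))
im2,d2=env.grab_frame('scene');np.save('pics/s2.npy',d2)
cv2.imwrite('pics/m2.png',np.hstack([cv2.resize(im[60:340,120:440],None,fx=1.25,fy=1.25),cv2.resize(im2[90:230,260:460],None,fx=2,fy=2.5)]))
cv2.imwrite('pics/w2.png',im);cv2.imwrite('pics/s2.png',im2)
E
```

```text
time_s: 3.15
ee_pos: [441.1, 352.6, 149.1]
ee_rot: [-179.8, 0.1, 86.6]
force: [-0.0, -0.2, -0.1]
gripper_width: 16.0
```

View pics/m2.png

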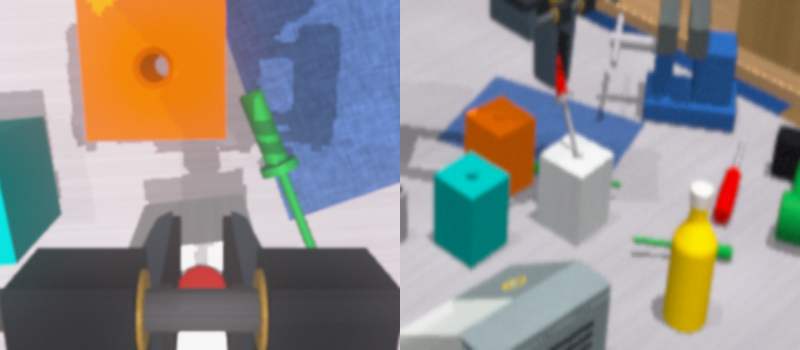

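The pin swivelled: the scene crop shows the handle (560,75) leaning toward the robot and the shaft entering the white stand at (577,150), about 31°. Now I draw it out along its axis and go over to look at the yellow ring from close by.

```bash
python3 -m pendant '[{"xyz":[0,-0.014,-0.024],"roll":0,"jaw":1},{"xyz":[0,-0.028,-0.052],"roll":0,"jaw":1},{"xyz":[0,-0.028,-0.086],"roll":0,"jaw":1},{"xyz":[-0.040,0.005,-0.086],"roll":0,"jaw":1},{"xyz":[-0.085,0.045,-0.086],"roll":0,"jaw":1},{"xyz":[-0.130,0.085,-0.086],"roll":0,"jaw":1},{"xyz":[-0.175,0.125,-0.086],"roll":0,"jaw":1},{"xyz":[-0.210,0.160,-0.086],"roll":0,"jaw":1}]' 45
python3 -m pendant '[{"xyz":[-0.010,0.015,0],"roll":0,"jaw":1},{"xyz":[-0.014,0.027,0],"roll":0,"jaw":1},{"xyz":[-0.014,0.027,0],"roll":0,"jaw":1},{"xyz":[-0.014,0.027,0],"roll":0,"jaw":1},{"xyz":[-0.014,0.027,0],"roll":0,"jaw":1},{"xyz":[-0.014,0.027,0],"roll":0,"jaw":1},{"xyz":[-0.014,0.027,0],"roll":0,"jaw":1},{"xyz":[-0.014,0.027,0],"roll":0,"jaw":1}]'
python3 - <<'E'
from h import *
s=env.state();T=tool(s);im,d=env.grab_frame('wrist');np.save('pics/w3.npy',d);np.save('pics/w3T.npy',T)
im2,d2=env.grab_frame('scene');np.save('pics/s3.npy',d2);cv2.imwrite('pics/s3.png',im2)
cv2.imwrite('pics/w3.png',im)
cv2.imwrite('pics/m3.png',np.hstack([im[:300,80:480],cv2.resize(im2[60:290,200:400],(400,300))]))
hsv=cv2.cvtColor(im,cv2.COLOR_BGR2HSV)
m=(hsv[...,0]>20)&(hsv[...,0]<34)&(hsv[...,1]>110);m[260:]=0
n,l,st,c=cv2.connectedComponentsWithStats(m.astype(np.uint8))
for i in range(1,n):
    if st[i,4]>60: print(st[i],c[i],pix2w('wrist',*c[i],82,T))
C=cloud('wrist',d,T);np.save('pics/C3.npy',C)
E
```

```text
time_s: 4.25
ee_pos: [591.3, 131.5, 235.8]
ee_rot: [-180.0, -0.0, 86.4]
force: [0.2, 0.1, -0.9]
gripper_width: 15.2
time_s: 5.25
ee_pos: [616.1, 117.8, 236.0]
ee_rot: [180.0, -0.0, 86.5]
force: [0.5, 0.4, -0.6]
gripper_width: 15.3
[262 165  33  31 373] [278.07506702 179.90080429] [605.01061093 116.24566622  82.        ]
[ 437  226   84   34 1821] [469.80889621 246.12575508] [677.53138345 288.07555729  82.        ]
```

View pics/m3.png

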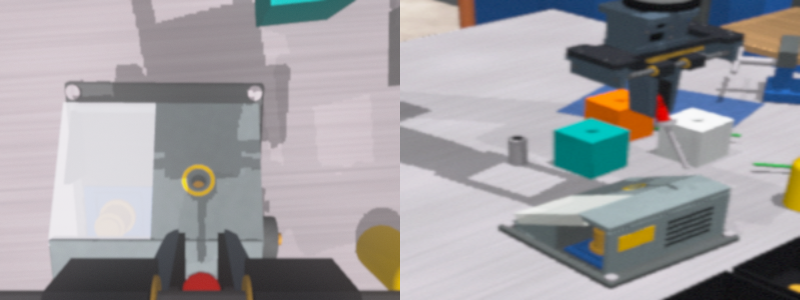

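The ring shows at wrist pixel (278,180), with the fixture edges parallel to the jaw axis. The scene half shows the pin tilted, with its tip near scene pixel (343,188). I'll get the real tilt from the scene depth.

```bash
python3 - <<'E'
from h import *
T=np.load('pics/w3T.npy');d=np.load('pics/s3.npy');C=cloud('scene',d)
L=(C-T[:3,3])@T[:3,:3]   # tool coords
m=(abs(L[...,0])<15)&(L[...,1]>-10)&(L[...,1]<80)&(L[...,2]>8)&(L[...,2]<85)
P=L[m];print(len(P));o=np.argsort(P[:,2]);P=P[o]
print(P[::max(1,len(P)//25)].round(1))
Q=P[(P[:,2]>30)]
f=np.polyfit(Q[:,2],Q[:,1],1);print('tilt',np.degrees(np.arctan(f[0])),'y at grip',np.polyval(f,-18.8),'x',np.polyfit(Q[:,2],Q[:,0],1),'zmax',Q[:,2].max())
# predicted tip pixel for some tilts
p=env.camera_params('scene');K=np.array(p['camera_matrix']);I=np.linalg.inv(np.array(p['cam_to_world']))
for th in(26,30,34):
  for Lp in (107,111):
    t=np.radians(th);w=T[:3,:3]@np.array([0,Lp*np.sin(t),-18.8+Lp*np.cos(t)])+T[:3,3];c=I[:3,:3]@w+I[:3,3]
    print(th,Lp,(K[0,0]*c[0]/-c[2]+K[0,2]).round(1),(K[1,1]*-c[1]/-c[2]+K[1,2]).round(1))
im=cv2.imread('pics/s3.png');cv2.imwrite('pics/c3.png',cv2.resize(im[110:220,290:390],None,fx=5,fy=5,interpolation=cv2.INTER_CUBIC))
# slope check from wrist cloud around the ring, in tool-aligned axes
C3=np.load('pics/C3.npy');A=C3[120:220,240:310].reshape(-1,3)
c,*_=np.linalg.lstsq(np.c_[A[:,:2],np.ones(len(A))],A[:,2],rcond=None)
print('plane z at hole',c@[604.5,116.6,1],'slope',np.degrees(np.arctan(np.hypot(*c[:2]))),np.degrees(np.arctan2(c[1],c[0])))
E
```

```text
134
[[  7.8  31.3   8. ]
 [ -2.7  36.2   9.2]
 [-10.9  26.9  10.4]
 [-14.2  21.4  11.7]
 [ -1.8  29.8  14.8]
 [ -4.2  26.6  17.8]
 [  0.1  31.3  19.6]
 [ -1.5  36.4  23.9]
 [ -1.9  33.9  24.9]
 [ -7.1  36.6  29. ]
 [ -3.6  39.3  31.5]
 [ -5.   40.8  32.7]
 [ -6.3  42.5  36.3]
 [ -6.2  42.6  38.7]
 [ -4.   46.8  42.5]
 [ -4.   41.1  45.2]
 [ -6.1  46.3  46.8]
 [ -2.4  51.9  50.5]
 [ -4.5  48.5  53.8]
 [  0.9  52.2  56.6]
 [ -2.6  53.1  59.8]
 [ -2.4  50.4  63.7]
 [ -1.1  58.1  65.4]
 [ -1.1  58.4  67.7]
 [  2.   58.7  71.3]
 [ -2.2  60.2  73.9]
 [ -2.4  57.8  77.6]]
tilt 28.746036776946553 y at grip 10.681573974706073 x [ 0.01694519 -4.10877775] zmax 80.5024782453816
26 107 338.2 184.3
26 111 338.7 186.1
30 107 340.5 184.3
30 111 341.1 186.0
34 107 342.8 184.0
34 111 343.4 185.7
plane z at hole 82.12761212058848 slope 21.98116681199525 -0.1826898199658248
```

View pics/c3.png

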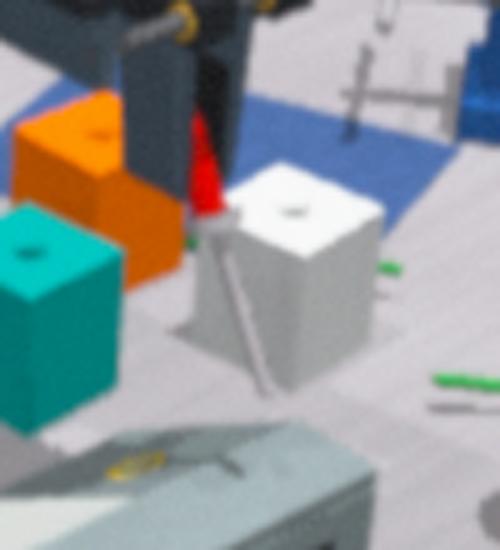

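Tip is at crop (268,392), which is scene (343.6,188.4). The ring is at crop (137,466), which is scene (317.4,203.2). I'll use the ring to remove the scene camera's bias.

```bash
python3 - <<'E'
from h import *
T=np.load('pics/w3T.npy')
im=cv2.imread('pics/s3.png');hsv=cv2.cvtColor(im,cv2.COLOR_BGR2HSV)
m=(hsv[...,0]>18)&(hsv[...,0]<35)&(hsv[...,1]>100);m[:195]=0;m[212:]=0;m[:,:305]=0;m[:,328:]=0
p=np.argwhere(m);print(m.sum(),p.mean(0),p.min(0),p.max(0))
for u,v in((317.4,203.2),):
    print('ring scene',pix2w('scene',u,v,82))
P=env.camera_params('scene');K=np.array(P['camera_matrix']);W=np.array(P['cam_to_world'])
I=np.linalg.inv(W)
def proj(w):
    c=I[:3,:3]@w+I[:3,3];return np.array([K[0,0]*c[0]/-c[2]+K[0,2],K[1,1]*c[1]/c[2]+K[1,2]])
print('ring projected from wrist/top est',proj(np.array([604.5,116.6,82])))
def intool(u,v,x=0):
    r=T[:3,:3].T@(W[:3,:3]@np.array([(u-K[0,2])/K[0,0],-(v-K[1,2])/K[1,1],-1]));o=T[:3,:3].T@(W[:3,3]-T[:3,3])
    return o+r*(x-o[0])/r[0]
b=np.array([317.4,203.2])-proj(np.array([604.5,116.6,82]))
for n,u,v in(('tip',343.6,188.4),('shaft mid',338.6,173.0),('shaft top',334.4,159.6),('handle bot',331.6,152)):
    print(n,intool(u,v).round(1),'corr',intool(u-b[0],v-b[1]).round(1))
E
```

```text
10 [202.9 315.8] [201 312] [205 322]
ring scene [608.41263395 113.15922028  82.        ]
ring projected from wrist/top est [317.20091425 201.89322024]
tip [ 0.  63.3 79.3] corr [ 0.  62.4 76.5]
shaft mid [ 0.  45.2 49.7] corr [ 0.  44.4 46.9]
shaft top [ 0.  30.1 24. ] corr [ 0.  29.2 21.2]
handle bot [ 0.  20.4 10.1] corr [ 0.  19.5  7.3]
```

```bash
python3 -m pendant '[{"xyz":[-0.002,-0.030,0],"roll":0,"jaw":1},{"xyz":[-0.002,-0.065,0.010],"roll":0,"jaw":1},{"xyz":[-0.002,-0.078,0.030],"roll":0,"jaw":1},{"xyz":[-0.002,-0.078,0.050],"roll":0,"jaw":1},{"xyz":[-0.002,-0.075,0.066],"roll":0,"jaw":1},{"xyz":[-0.002,-0.075,0.070],"roll":0,"jaw":1},{"xyz":[-0.002,-0.075,0.070],"roll":0,"jaw":1},{"xyz":[-0.002,-0.075,0.070],"roll":0,"jaw":1}]'
python3 - <<'E'
from h import *
s=env.state();np.save('pics/T4.npy',tool(s))
a,_=env.grab_frame('scene');b,_=env.grab_frame('top');cv2.imwrite('pics/s4.png',a);cv2.imwrite('pics/t4.png',b)
cv2.imwrite('pics/m4.png',np.hstack([cv2.resize(a[160:230,280:350],(490,490),interpolation=cv2.INTER_CUBIC),cv2.resize(b[165:225,225:261],(294,490),interpolation=cv2.INTER_CUBIC)]))
E
```

```text
time_s: 6.35
ee_pos: [541.8, 120.4, 166.6]
ee_rot: [179.9, -0.0, 86.5]
force: [-0.6, -0.8, 0.2]
gripper_width: 15.1
```

View pics/m4.png

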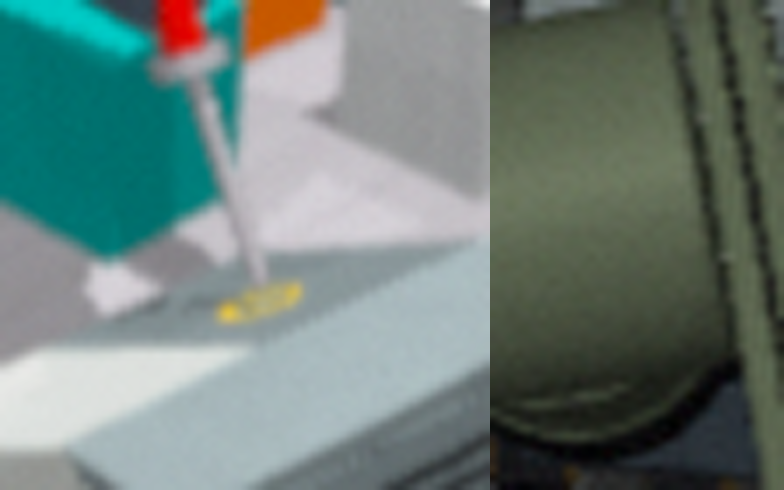

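The tip (263,280) sits just above the ring's centre (260,302), about 3 mm to the right if its line is continued. I'll shift 2 mm back and push in along the hole axis, watching the force.

```bash
python3 -m pendant '[{"xyz":[-0.0005,-0.002,0],"roll":0,"jaw":1},{"xyz":[-0.0005,0,0.003],"roll":0,"jaw":1},{"xyz":[-0.0005,0.002,0.0065],"roll":0,"jaw":1},{"xyz":[-0.0005,0.004,0.010],"roll":0,"jaw":1},{"xyz":[-0.0005,0.006,0.0135],"roll":0,"jaw":1},{"xyz":[-0.0005,0.0075,0.0165],"roll":0,"jaw":1},{"xyz":[-0.0005,0.0075,0.0165],"roll":0,"jaw":1},{"xyz":[-0.0005,0.0075,0.0165],"roll":0,"jaw":1}]'
python3 - <<'E'
from h import *
a,_=env.grab_frame('scene');cv2.imwrite('pics/s5.png',a)
cv2.imwrite('pics/c5.png',cv2.resize(a[160:230,280:350],(490,490),interpolation=cv2.INTER_CUBIC))
E
```

```text
time_s: 7.45
ee_pos: [548.7, 119.4, 149.5]
ee_rot: [180.0, -0.0, 86.5]
force: [0.6, -0.2, -1.3]
gripper_width: 15.2
```

View pics/c5.png

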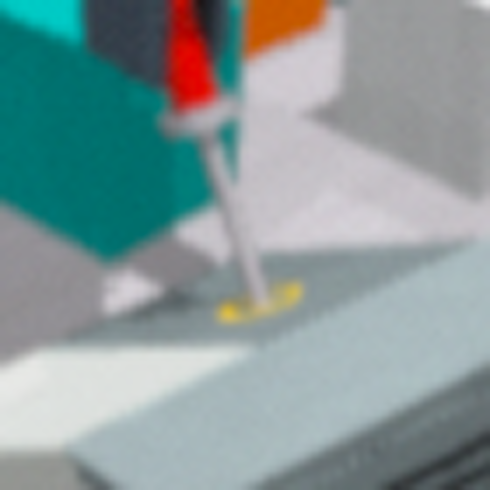

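The shaft is through the ring with almost no force. I'll push on the remaining 27 mm or so.

```bash
python3 -m pendant '[{"xyz":[0,0.002,0.0035],"roll":0,"jaw":1},{"xyz":[0,0.004,0.007],"roll":0,"jaw":1},{"xyz":[0,0.006,0.0105],"roll":0,"jaw":1},{"xyz":[0,0.008,0.014],"roll":0,"jaw":1},{"xyz":[0,0.010,0.0175],"roll":0,"jaw":1},{"xyz":[0,0.012,0.021],"roll":0,"jaw":1},{"xyz":[0,0.0135,0.0235],"roll":0,"jaw":1},{"xyz":[0,0.0135,0.0235],"roll":0,"jaw":1}]' 55
python3 - <<'E'
from h import *
a,d=env.grab_frame('scene');cv2.imwrite('pics/s6.png',a)
cv2.imwrite('pics/c6.png',cv2.resize(a[160:290,230:390],(640,520),interpolation=cv2.INTER_CUBIC))
E
```

```text
time_s: 8.5
ee_pos: [562.0, 118.6, 125.9]
ee_rot: [-180.0, -0.0, 86.5]
force: [-2.9, -0.8, 3.3]
gripper_width: 14.8
```

View pics/c6.png

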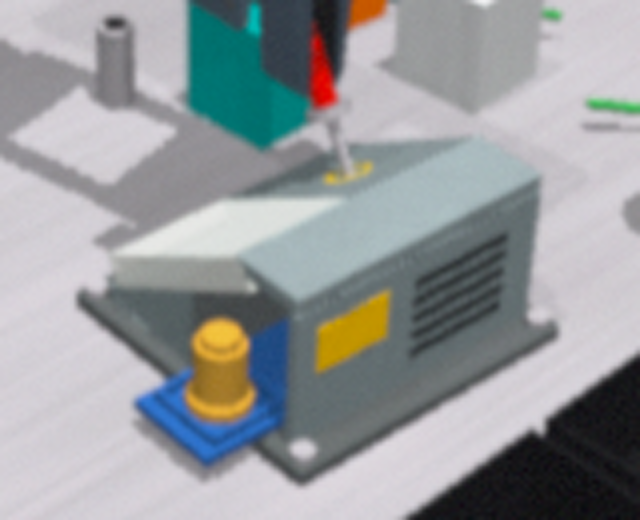

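The tray is out with the fitting upright on it (220,370 in the crop), and the 4.4 N along the axis fits a latch pressed about 6 mm. I'll draw the pin out and carry it back to the stand.

```bash
python3 -m pendant '[{"xyz":[0,-0.006,-0.0105],"roll":0,"jaw":1},{"xyz":[0,-0.012,-0.021],"roll":0,"jaw":1},{"xyz":[0,-0.018,-0.0315],"roll":0,"jaw":1},{"xyz":[0,-0.024,-0.042],"roll":0,"jaw":1},{"xyz":[0,-0.030,-0.0525],"roll":0,"jaw":1},{"xyz":[0,-0.033,-0.070],"roll":0,"jaw":1},{"xyz":[0,-0.033,-0.100],"roll":0,"jaw":1},{"xyz":[0.010,-0.035,-0.110],"roll":0,"jaw":1}]'
python3 -m pendant '[{"xyz":[0.040,-0.024,0],"roll":0,"jaw":1},{"xyz":[0.085,-0.050,0],"roll":0,"jaw":1},{"xyz":[0.130,-0.077,0],"roll":0,"jaw":1},{"xyz":[0.170,-0.101,0],"roll":0,"jaw":1},{"xyz":[0.205,-0.122,0],"roll":0,"jaw":1},{"xyz":[0.217,-0.129,0],"roll":0,"jaw":1},{"xyz":[0.217,-0.129,0],"roll":0,"jaw":1},{"xyz":[0.217,-0.129,0],"roll":0,"jaw":1}]'
python3 - <<'E'
from h import *
plan([413,354.5,201],86.5)
a,d=env.grab_frame('scene');cv2.imwrite('pics/s7.png',a);np.save('pics/T7.npy',tool())
C=cloud('scene',d);T=tool();L=(C-T[:3,3])@T[:3,:3]
m=(abs(L[...,0])<12)&(L[...,1]>-10)&(L[...,1]<80)&(L[...,2]>28)&(L[...,2]<88);Q=L[m]
f=np.polyfit(Q[:,2],Q[:,1],1);print(len(Q),'tilt',np.degrees(np.arctan(f[0])),'y at z77',np.polyval(f,77),'zmax',np.sort(Q[:,2])[-5:],'x',np.median(Q[:,0]))
E
```

```text
time_s: 9.55
ee_pos: [528.5, 130.9, 238.1]
ee_rot: [179.8, -0.1, 86.4]
force: [0.5, 0.2, -0.5]
gripper_width: 14.8
time_s: 10.55
ee_pos: [412.7, 354.2, 235.8]
ee_rot: [180.0, 0.0, 86.5]
force: [-0.5, -0.3, -0.4]
gripper_width: 15.0
shift mm [ 0.3  0.3 34.8] roll -0.0
60 tilt 30.23096686313118 y at z77 63.069945146028346 zmax [76.05228022 76.48814494 77.49678366 77.61411037 78.32598937] x -3.1189065191177603
```

```bash
python3 -m pendant '[{"xyz":[0,0.001,0.020],"roll":0,"jaw":1},{"xyz":[0,0.001,0.035],"roll":0,"jaw":1},{"xyz":[0,0.008,0.048],"roll":0,"jaw":1},{"xyz":[0,0.015,0.061],"roll":0,"jaw":1},{"xyz":[0,0.022,0.074],"roll":0,"jaw":1},{"xyz":[0,0.0295,0.086],"roll":0,"jaw":1},{"xyz":[0,0.0295,0.086],"roll":0,"jaw":1},{"xyz":[0,0.0295,0.086],"roll":0,"jaw":1}]' 20
python3 - <<'E'
from h import *
a,_=env.grab_frame('scene');cv2.imwrite('pics/s8.png',a)
cv2.imwrite('pics/c8.png',cv2.resize(a[100:200,300:400],(500,500),interpolation=cv2.INTER_CUBIC))
E
```

```text
time_s: 11.6
ee_pos: [441.3, 353.1, 149.8]
ee_rot: [-179.9, 0.0, 86.5]
force: [-0.5, -1.4, -2.1]
gripper_width: 15.6
```

View pics/c8.png

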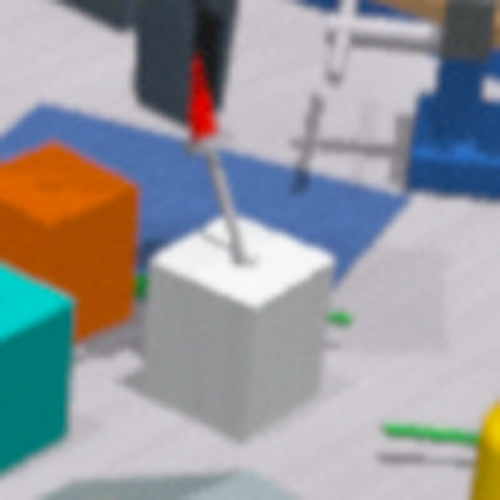

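The pin is back in the stand's hole (240,262), dead centre. Now the reverse arc to bring it upright, then lower.

```bash
python3 -m pendant '[{"xyz":[0,0.012,-0.004],"roll":0,"jaw":1},{"xyz":[0,0.024,-0.007],"roll":0,"jaw":1},{"xyz":[0,0.036,-0.009],"roll":0,"jaw":1},{"xyz":[0,0.048,-0.010],"roll":0,"jaw":1},{"xyz":[0,0.058,-0.010],"roll":0,"jaw":1},{"xyz":[0,0.061,-0.008],"roll":0,"jaw":1},{"xyz":[0,0.059,0.005],"roll":0,"jaw":1},{"xyz":[0,0.058,0.015],"roll":0,"jaw":1}]' 15
python3 - <<'E'
from h import *
a,d=env.grab_frame('scene');cv2.imwrite('pics/s9.png',a)
C=cloud('scene',d);T=tool();L=(C-T[:3,3])@T[:3,:3]
m=(abs(L[...,0])<12)&(abs(L[...,1])<40)&(L[...,2]>20)&(C[...,2]>88);Q=L[m]
f=np.polyfit(Q[:,2],Q[:,1],1);print(len(Q),'tilt',np.degrees(np.arctan(f[0])),Q[::max(1,len(Q)//10)].round(1).tolist())
E
```

```text
time_s: 12.65
ee_pos: [499.4, 350.1, 133.7]
ee_rot: [180.0, -0.0, 86.5]
force: [0.4, -0.2, -1.1]
gripper_width: 15.6
19 tilt -5.37394085042596 [[-11.5, -2.9, 20.3], [-5.4, 2.7, 25.8], [-6.0, 6.7, 23.9], [3.3, 1.9, 29.1], [-1.5, -0.5, 31.5], [-7.3, 8.2, 25.8], [-4.8, 9.5, 26.1], [-8.3, 6.0, 29.3], [-1.6, 3.4, 32.8], [-3.7, 2.2, 35.6], [-5.8, 7.6, 32.5], [-4.5, -0.2, 39.3], [-4.0, 2.8, 38.2], [-3.5, 5.9, 37.0], [-5.0, 0.5, 41.8], [-4.5, 3.6, 40.7], [0.4, 2.8, 42.7], [-5.9, 1.7, 44.0], [-3.5, 3.0, 44.3]]
```

```bash
python3 -m pendant '[{"xyz":[0,-0.001,0.012],"roll":0,"jaw":1},{"xyz":[0,-0.001,0.022],"roll":0,"jaw":1},{"xyz":[0,-0.001,0.029],"roll":0,"jaw":1},{"xyz":[0,-0.001,0.029],"roll":0,"jaw":1},{"xyz":[0,-0.001,0.029],"roll":0,"jaw":0.6},{"xyz":[0,-0.001,0.029],"roll":0,"jaw":0.5},{"xyz":[0,-0.001,0.029],"roll":0,"jaw":0.5},{"xyz":[0,-0.001,0.010],"roll":0,"jaw":0.5}]'
python3 -m pendant '[{"xyz":[0,0,-0.040],"roll":0,"jaw":0.5},{"xyz":[0,0,-0.090],"roll":0,"jaw":0.5},{"xyz":[0,0,-0.110],"roll":0,"jaw":0.3},{"xyz":[0,0,-0.120],"roll":0,"jaw":0.3},{"xyz":[0,0,-0.120],"roll":0,"jaw":0.3},{"xyz":[0,0,-0.120],"roll":0,"jaw":0.3},{"xyz":[0,0,-0.120],"roll":0,"jaw":0.3},{"xyz":[0,0,-0.120],"roll":0,"jaw":0.3}]'
python3 - <<'E'
from h import *
s=env.state();T=tool(s)
im,d=env.grab_frame('wrist');a,_=env.grab_frame('scene');cv2.imwrite('pics/w10.png',im);cv2.imwrite('pics/s10.png',a)
hsv=cv2.cvtColor(im,cv2.COLOR_BGR2HSV)
m=((hsv[...,0]<8)|(hsv[...,0]>172))&(hsv[...,1]>150);m[:150]=0;m[260:]=0;m[:,:240]=0;m[:,340:]=0
C=cloud('wrist',d,T)[m];print(s['ee_pos'],np.percentile(C[:,2],[5,50,95]),C[C[:,2]>130].mean(0))
# fitting expected, from hole estimate and yaw -3.5
y=np.radians(-3.5);Rz=np.array([[np.cos(y),-np.sin(y)],[np.sin(y),np.cos(y)]])
h=np.array([604.5,116.6]);print('seat',h+Rz@np.array([51,-185]))
E
python3 - <<'E'
import cv2,numpy as np
a=cv2.imread('pics/s10.png');print(cv2.imwrite('pics/c10.png',cv2.resize(a[100:280,240:400],(640,720))[:600]))
E
```

```text
time_s: 13.7
ee_pos: [497.7, 349.3, 124.0]
ee_rot: [-179.9, 0.1, 86.5]
force: [-0.0, -0.2, 0.1]
gripper_width: 44.9
time_s: 14.7
ee_pos: [498.4, 349.8, 244.2]
ee_rot: [-179.9, 0.0, 86.5]
force: [0.6, -0.2, -0.5]
gripper_width: 63.6
[498.39635952 349.76072902 244.23293734] [140.17131989 141.13742062 142.07773686] [498.1063364  350.1516664  141.16484785]
seat [644.11089491 -71.16841322]
True
```

View pics/c10.png

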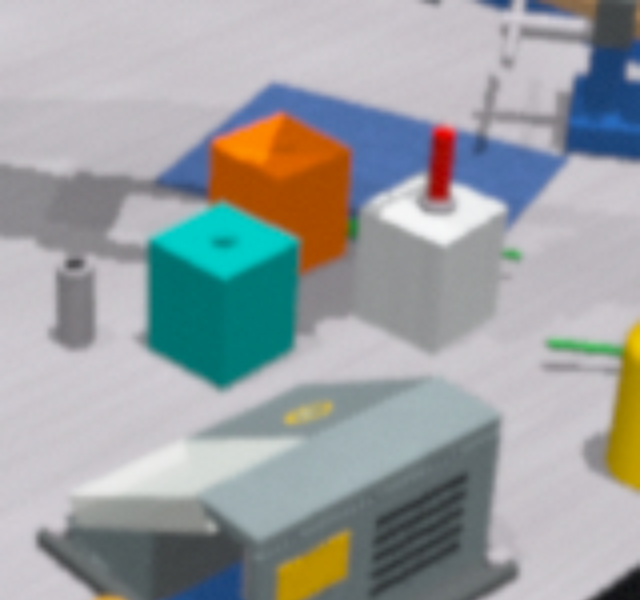

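The pin stands upright in its stand with the collar down (440,200) and its handle top at z 141. That was my last viewable picture, so the remaining checks are numeric. Next: over to the fitting, with the jaws turned along the fixture's x.

```bash
python3 -m pendant '[{"xyz":[-0.050,0.020,0],"roll":10,"jaw":0.2},{"xyz":[-0.100,0.041,0],"roll":20,"jaw":0.2},{"xyz":[-0.150,0.062,0],"roll":30,"jaw":0.2},{"xyz":[-0.200,0.083,0],"roll":40,"jaw":0.2},{"xyz":[-0.250,0.104,0],"roll":50,"jaw":0.2},{"xyz":[-0.300,0.125,0],"roll":60,"jaw":0.2},{"xyz":[-0.350,0.146,0],"roll":70,"jaw":0.2},{"xyz":[-0.390,0.162,0],"roll":80,"jaw":0.2}]'
python3 - <<'E'
from h import *
b,d=env.grab_frame('top');C=cloud('top',d)
z=C[...,2];X=C[...,0];Y=C[...,1]
m=(X>600)&(X<690)&(Y<-30)&(Y>-110)&(z>58)&(z<76);print('fit top cam',m.sum(),C[m].mean(0) if m.any() else '')
plan([644,-71,170],-3.5)
E
```

```text
time_s: 15.8
ee_pos: [637.0, -51.4, 244.8]
ee_rot: [180.0, -0.0, 6.1]
force: [0.7, -0.2, 0.3]
gripper_width: 72.9
fit top cam 0 
shift mm [ 4.  14.5 74.5] roll 9.2
```

```bash
python3 -m pendant '[{"xyz":[0.003,0.010,0.020],"roll":5,"jaw":0.2},{"xyz":[0.004,0.014,0.045],"roll":9.5,"jaw":0.2},{"xyz":[0.004,0.014,0.065],"roll":9.5,"jaw":0.2},{"xyz":[0.004,0.014,0.075],"roll":9.5,"jaw":0.2},{"xyz":[0.004,0.014,0.075],"roll":9.5,"jaw":0.2},{"xyz":[0.004,0.014,0.075],"roll":9.5,"jaw":0.2},{"xyz":[0.004,0.014,0.075],"roll":9.5,"jaw":0.2},{"xyz":[0.004,0.014,0.075],"roll":9.5,"jaw":0.2}]'
python3 - <<'E'
from h import *
s=env.state();T=tool(s);im,d=env.grab_frame('wrist');C=cloud('wrist',d,T);cv2.imwrite('pics/w11.png',im)
z=C[...,2];X=C[...,0];Y=C[...,1]
hsv=cv2.cvtColor(im,cv2.COLOR_BGR2HSV)
br=(hsv[...,0]>10)&(hsv[...,0]<32)&(hsv[...,1]>90)
R0=(X>600)&(X<690)&(Y<-30)&(Y>-115)
for lo,hi in((64,74),(58,65),(22,32),(16,22)):
    m=R0&(z>lo)&(z<hi)&br
    if m.sum()>5: print(lo,hi,m.sum(),C[m].mean(0).round(1),'minmax x',X[m].min().round(1),X[m].max().round(1),'y',Y[m].min().round(1),Y[m].max().round(1), np.argwhere(m).max(0))
m=br&(d>0)&R0;print('all z pct',np.percentile(z[m],[0,5,50,95,100]).round(1))
bl=(hsv[...,0]>100)&(hsv[...,0]<130)&(hsv[...,1]>120)&(z>10)&(z<35)&(Y<0);print('blue tray',bl.sum(),'x',X[bl].min(),X[bl].max(),'y',Y[bl].min())
E
```

```text
time_s: 16.85
ee_pos: [642.3, -62.7, 170.6]
ee_rot: [-180.0, -0.1, -3.0]
force: [-0.1, -0.2, 0.1]
gripper_width: 72.8
64 74 639 [643.8 -72.   68. ] minmax x 631.6 654.8 y -82.9 -61.6 [233 298]
58 65 439 [643.4 -67.6  62.1] minmax x 629.3 658.1 y -85.8 -57.6 [234 302]
22 32 350 [643.3 -62.2  28.2] minmax x 626.1 661.5 y -78.3 -53.6 [214 304]
all z pct [ 23.3  43.7 276.3 280.3 283.3]
blue tray 3981 x 611.7734087770059 675.7205309857139 y -107.59829355780852
```

The fitting is at (643.5, −72) with its top at z 68, upright and within a millimetre of where the fully-out tray puts it. Descend and grip.

```bash
python3 -m pendant '[{"xyz":[0.0015,0.009,0.03],"roll":0,"jaw":0.2},{"xyz":[0.0015,0.009,0.075],"roll":0,"jaw":0.2},{"xyz":[0.0015,0.009,0.115],"roll":0,"jaw":0.2},{"xyz":[0.0015,0.009,0.135],"roll":0,"jaw":0.3},{"xyz":[0.0015,0.009,0.140],"roll":0,"jaw":0.3},{"xyz":[0.0015,0.009,0.140],"roll":0,"jaw":0.5},{"xyz":[0.0015,0.009,0.140],"roll":0,"jaw":0.8},{"xyz":[0.0015,0.009,0.140],"roll":0,"jaw":0.9}]' 25
python3 -m pendant '[{"xyz":[0,0,0],"roll":0,"jaw":0.9},{"xyz":[0,0,0],"roll":0,"jaw":0.9},{"xyz":[0,0,-0.015],"roll":0,"jaw":0.9},{"xyz":[0,0,-0.04],"roll":0,"jaw":0.9},{"xyz":[0,0,-0.07],"roll":0,"jaw":0.9},{"xyz":[0,0,-0.10],"roll":0,"jaw":0.9},{"xyz":[0,0,-0.12],"roll":0,"jaw":0.9},{"xyz":[0,0,-0.12],"roll":0,"jaw":0.9}]'
python3 - <<'E'
from h import *
C=cloud('top',np.load('pics/top0.npy'))
print(env.state()['qpos'])
plan([490,-340,150],-2.4)
# finished fitting
m=(C[...,2]>46)&(C[...,2]<62)&(C[...,1]<-230)&(C[...,1]>-320)&(C[...,0]>530)&(C[...,0]<610);print(C[m].mean(0))
E
```

```text
time_s: 17.9
ee_pos: [643.8, -71.8, 31.1]
ee_rot: [180.0, -0.1, -3.0]
force: [-0.6, -0.1, -0.6]
gripper_width: 36.5
time_s: 18.9
ee_pos: [644.0, -71.9, 152.2]
ee_rot: [180.0, -0.2, -3.0]
force: [-0.5, -0.2, -1.5]
gripper_width: 28.9
[-7.39019957e+00  2.70694022e+01  8.49117212e+01  6.30179817e-03
  6.77839517e+01 -4.39608620e+00]
shift mm [-139.8  275.8    1.6] roll -0.6
[ 567.91385347 -278.23210424   51.06802091]
```

```bash
python3 -m pendant '[{"xyz":[-0.015,0.030,0],"roll":0,"jaw":0.9},{"xyz":[-0.036,0.072,0],"roll":0,"jaw":0.9},{"xyz":[-0.060,0.118,0],"roll":0,"jaw":0.9},{"xyz":[-0.083,0.164,0],"roll":0,"jaw":0.9},{"xyz":[-0.106,0.210,0],"roll":0,"jaw":0.9},{"xyz":[-0.127,0.250,0],"roll":0,"jaw":0.9},{"xyz":[-0.140,0.276,0],"roll":0,"jaw":0.9},{"xyz":[-0.140,0.276,0],"roll":0,"jaw":0.9}]'
python3 -m pendant '[{"xyz":[0,0,0.03],"roll":0,"jaw":0.9},{"xyz":[0,0,0.07],"roll":0,"jaw":0.9},{"xyz":[0,0,0.10],"roll":0,"jaw":0.9},{"xyz":[0,0,0.115],"roll":0,"jaw":0.9},{"xyz":[0,0,0.120],"roll":0,"jaw":0.9},{"xyz":[0,0,0.125],"roll":0,"jaw":0.9},{"xyz":[0,0,0.128],"roll":0,"jaw":0.9},{"xyz":[0,0,0.128],"roll":0,"jaw":0.9}]'
```

```text
time_s: 19.9
ee_pos: [487.1, -341.3, 148.7]
ee_rot: [-179.9, 0.1, -3.2]
force: [-0.5, 0.3, -2.0]
gripper_width: 28.9
time_s: 20.9
ee_pos: [489.1, -340.2, 22.3]
ee_rot: [180.0, -0.0, -3.0]
force: [-0.2, 0.3, -1.5]
gripper_width: 29.0
```

```bash
python3 -m pendant '[{"xyz":[0,0,0.001],"roll":0,"jaw":0.9},{"xyz":[0,0,0.002],"roll":0,"jaw":0.9},{"xyz":[0,0,0.003],"roll":0,"jaw":0.9},{"xyz":[0,0,0.004],"roll":0,"jaw":0.9},{"xyz":[0,0,0.005],"roll":0,"jaw":0.9},{"xyz":[0,0,0.0058],"roll":0,"jaw":0.9},{"xyz":[0,0,0.0058],"roll":0,"jaw":0.9},{"xyz":[0,0,0.0058],"roll":0,"jaw":0.9}]'
```

```text
time_s: 21.9
ee_pos: [488.9, -340.1, 16.1]
ee_rot: [-180.0, -0.0, -3.0]
force: [-1.2, -0.0, -2.4]
gripper_width: 29.2
```

```bash
python3 -m pendant '[{"xyz":[0,0,0.0005],"roll":0,"jaw":0.9},{"xyz":[0,0,0.001],"roll":0,"jaw":0.9},{"xyz":[0,0,0.001],"roll":0,"jaw":0.9},{"xyz":[0,0,0.001],"roll":0,"jaw":0.65},{"xyz":[0,0,0.001],"roll":0,"jaw":0.5},{"xyz":[0,0,0.001],"roll":0,"jaw":0.4},{"xyz":[0,0,0.001],"roll":0,"jaw":0.4},{"xyz":[0,0,0.001],"roll":0,"jaw":0.4}]'
python3 -m pendant '[{"xyz":[0,0,-0.02],"roll":0,"jaw":0.4},{"xyz":[0,0,-0.06],"roll":0,"jaw":0.4},{"xyz":[0,0,-0.11],"roll":0,"jaw":0.4},{"xyz":[0,0,-0.15],"roll":0,"jaw":0.4},{"xyz":[0,0,-0.15],"roll":0,"jaw":0.4},{"xyz":[0,0,-0.15],"roll":0,"jaw":0.4},{"xyz":[0,0,-0.15],"roll":0,"jaw":0.4},{"xyz":[0,0,-0.15],"roll":0,"jaw":0.4}]'
python3 - <<'E'
from h import *
s=env.state();T=tool(s);im,d=env.grab_frame('wrist');C=cloud('wrist',d,T)
a,ds=env.grab_frame('scene');S=cloud('scene',ds)
for n,i,c in(('wrist',im,C),('scene',a,S)):
    h=cv2.cvtColor(i,cv2.COLOR_BGR2HSV);m=(h[...,0]>10)&(h[...,0]<32)&(h[...,1]>90)&(abs(c[...,0]-489)<45)&(abs(c[...,1]+340)<45)&(c[...,2]<80)
    P=c[m];print(n,m.sum(),'z pct',np.percentile(P[:,2],[2,50,98]).round(1));t=P[P[:,2]>np.percentile(P[:,2],98)-6]
    f,*_=np.linalg.lstsq(np.c_[t[:,:2],np.ones(len(t))],t[:,2],rcond=None);print(' top centre',t.mean(0).round(1),'slope',f[:2].round(3))
h=cv2.cvtColor(a,cv2.COLOR_BGR2HSV)
m=((h[...,0]<8)|(h[...,0]>172))&(h[...,1]>150)&(abs(S[...,0]-498)<30)&(abs(S[...,1]-350)<30);P=S[m];print('pin handle',m.sum(),P.mean(0).round(1),np.percentile(P[:,2],[2,98]).round(1))
b=(h[...,0]>100)&(h[...,0]<130)&(h[...,1]>120)&(S[...,2]>5)&(S[...,2]<35)&(S[...,1]<20)&(S[...,1]>-150)&(S[...,0]>580)&(S[...,0]<700);print('tray min y',S[b][:,1].min())
e=[np.load('pics/s3.npy')];S0=cloud('scene',np.load('pics/s3.npy'))
# bystanders compared with the start
im0=cv2.imread('pics/scene0.png');df=cv2.absdiff(im0,a).max(2)
for n,u,v in(('socket',258,176),('nut',174,225),('oil',404,200),('tub',208,322),('finished',162,295),('spanner',290,330)):
    print(n,df[v-12:v+12,u-10:u+10].mean().round(1))
print(s['ee_pos'],s['force'],s['time_s'])
E
```

```text
time_s: 22.9
ee_pos: [488.8, -340.1, 15.1]
ee_rot: [-180.0, -0.0, -3.0]
force: [0.3, -0.0, 0.0]
gripper_width: 54.8
time_s: 23.9
ee_pos: [488.4, -339.8, 163.8]
ee_rot: [-179.9, 0.1, -3.0]
force: [-0.1, 0.1, -0.5]
gripper_width: 54.7
wrist 1871 z pct [ 3.7 45.7 53.3]
 top centre [ 489.1 -340.2   52. ] slope [ 0.003 -0.041]
scene 489 z pct [ 0.5 24.  51.4]
 top centre [ 492.6 -343.7   49.1] slope [-0.076  0.056]
pin handle 81 [503.4 343.2 120.1] [ 95.  139.6]
tray min y -111.42696691013509
socket 5.9
nut 5.3
oil 9.4
tub 8.0
finished 4.1
spanner 5.3
[ 488.35808614 -339.76621971  163.7855941 ] [-0.12702791  0.09450463 -0.47642642] 23.9
```

The fitting stands upright (top at z ≈ 52–53), the pin is seated, the tray is out, the bystanders look unchanged, and the gripper is clear. Handing in.

```bash
python3 -c "
from workcell import env
print(env.job_done(), env.state()['time_s'])"
```

```text
the job is handed in; nothing more can be done
the job is handed in; nothing more can be done
```

I handed the job in at about 24 s of the 66 s allowed. My last checks showed every end condition met, but the hand-in gives no verdict.

**What I did:**
- The tool cannot tilt, so I gripped the red pin and swivelled it about 30° in the jaws against the stand's hole.
- I pushed it through the yellow-ringed hole with about 4.4 N along the axis, and the tray sprang out.
- I swivelled the pin upright in the stand again and released it, then moved the brass fitting to the parts tray.

**Last checks:**
- **Pin:** its handle top is at z 141 mm, as it was at the start, and it was upright in the last picture.
- **Fitting:** it stands at about (489, −340) mm with its top at z 52–53 mm, which puts its base on the tray floor. It is level by the wrist camera, to within noise.
- **Fixture tray:** it is still out.
- **Bystanders:** the image areas around them are essentially unchanged from the start.
- **Gripper:** it is clear of everything.

**What disagreed:** the scene camera read the positions 3–7 mm off from the wrist camera and a little tilt on the fitting. I put this down to its coarse depth and calibration. After my picture limit ran out, the fitting's pick-up and placing were checked only by numbers, not by eye.

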